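Blank off the transfer port and lock its plug with both cam arms

ROBOT

A 6-joint arm with a two-finger parallel gripper is mounted at the origin on a cart in front of the work surface, level with it; the furniture and walls round the work are solid. World frame = base frame: x ahead of the robot, y to its left, z up, the work surface at z = 0. Lengths are in m, angles in degrees, forces in N, time in s.
With the tool pointing down it reaches from about 0.4 to 0.825 m from the base axis. Payload 7 kg.
Tool frame: the origin (TCP) lies between the finger pads; the fingertips stand 11 mm ahead of it and the grasp point (between the pads) lies 8 mm behind it; z points along the fingers, y is the line along which they close (so a half turn about z gives the same grasp; the last joint's range is limited). The gripper opens to 88 mm and grips with 3 to 60 N. Pads are 19 mm wide; open, the fingers measure 130 mm over their backs; the gripper's body (78 mm by 193 mm) begins 47 mm behind the grasp point.
Start: joints at [93.455, 20.546, 0.682, 0, -70.136, -16.507], TCP at [0.152, 0.658, 0.238] pointing down, gripper open.
Joint ranges: [-176.03, 176.03], [-82.01, 121.73], [-58.28, 71.71], [-173.87, 95.51], [-174.79, -0.11], [-173.66, 173.66]. Speed limits (degrees/s): [136.94, 136.94, 172.46, 180, 180, 180].

INTERFACE

Orientations are given as [roll, pitch, yaw] about the fixed x, y, z axes, in that order (R = Rz(yaw) Ry(pitch) Rx(roll)).
In Python, from rig import r gives the robot as it stands.
- The arm moves only by the shell command python3 -m crank 'ROWS' [FORCE]. ROWS is JSON, a list of rows, each a list of 3 entries, a list of its own where there are three numbers: the turn, a rotation vector about the tool's x, y, z each as a share of 5 degrees, from -1 to 1, then the shift along the tool's x, y, z each as a share of 0.02 m, from -1 to 1, then the gripper command: -1 is fully open, 1 is shut, values between are in proportion. A call has 1 to 8 rows; each row shifts and turns the commanded pose from where the row before left it, along the tool's axes as they then stand; what a row does not reach is not made up. A row lasts 1/12 s, in which the tool goes at most 41.7 mm and 7.16 degrees, less where a joint would pass 70% of its speed; a pose out of reach is approached as far as the arm can. A call with a number of a shift or a turn outside -1 to 1 is refused whole. A call with a gripper value outside its range is refused whole. The fingers move at their own pace and stop on an object; FORCE is the grip in N (left out, the last holds). Time passes only in rows, so rows that do not move let the fingers close. It gives the time, the measured TCP pose, the force, the opening and the grip force at its end, in the units of the state.
- r.get_obs(): the state, without advancing time (a new reading comes with each control period).
- r.get_image(name): name is "scene" or "top" or "wrist"; returns (picture, depth): 480x640x3 uint8, red, green, blue; 480x640 float32, m along the optical axis (not along the pixel's ray), 0 where there is no reading.
- r.camera_model(name): a dict with "fx", "fy", "cx", "cy" (pixels), "k1" (the pictures are not rectified: a ray, as slopes to the right and down, at radius r is drawn at 1 + k1 r^2 times it, then the intrinsics apply), "T" (4x4, takes a point from camera to world coordinates); the wrist camera has in their place "tool_from_camera" (4x4, takes a point from camera to tool coordinates, whose origin is the TCP and whose axes are the flange's). Camera axes: x right, y down, z forward; pixel columns grow to the right and rows downward; lengths in m; the calibration is good to about 2 mm. A picture is of the moment at which its call begins: read the wrist's pose just before it. camera_model takes no time and is no camera call.
- r.job_done(): hands the job in; it is judged then, once.
Trained networks look in the newest picture that a camera, given by its name, has taken for a name from the list of things; names that differ only in an ending like _2 or _b are one class to them, and where a whole thing is asked for, a point or a joint stands for the part that bears it (a point fixed in the world has none). Each returns a list of dicts, best first, with "score" (0 to 1); they miss things now and then, are a little off and sometimes report something else, mostly with a low value. They report only what shows in the picture. A call takes as long as a camera call.
- r.search_frame(camera, name): "position" ([row, column] in pixels, amid what is visible of it).
- r.pinpoint(camera, name): "position" ([row, column] in pixels: a listed point, or the origin of a listed thing).
The state is a dict: "t": time; "joint_positions": joint angles; "qvel": joint speeds; "joint_torque": joint torques, N m; "eef_pos": TCP position; "ee_rot": TCP orientation; "wrist_force": force on the tool from outside, world axes, zero at the start; "wrist_torque": the same for the moment, N m; "grip_width": finger opening in m; "finger_force": force on a finger pad.
Only numpy, scipy, OpenCV 4.12 (cv2) and the standard library are available. Lean on these libraries where they do the work, as an engineer would, in place of code of your own. Each camera call takes 0.05 s, during which the arm holds its last target. There are 200 camera calls.

TASK

Close off the transfer port in the middle of the bench: take the grooved steel plug with the round knob (not the flat blank cap), set it in the mouth of the cam-lever coupler and push it down steadily until you feel it fully home on the gasket, never with more than about 25 N. Then swing both cam arms down together, not one after the other, and press them flat against the coupler's sides so that they lock the plug, never with more than about 25 N on either arm; let go, and leave the other things on the bench where they are.

Things in the scene. Friction and masses are not known exactly. Their poses are not given: they have to be found in the camera images.
- stand: Fixed steel stand of the transfer port. Round foot 110 mm across, 10 mm high, four bolts; sleeve 40 mm across with clamp collar (49 mm across, top 49 mm up); hose nozzle to its +x. Origin: centre of the foot's underside; z up, y through both cam arms towards the left one. The coupler (steel cup, mouth up, 54 mm across, bore 42.4 mm) stands on the same axis, clamped at an unmeasured height.
- port (a point): Centre of the coupler's rim at nominal height, on the stand's axis 125 mm above the foot's underside; axes as the stand's. The coupler is clamped up to 8 mm higher or lower than nominal, differently each time and not measured; rim, gasket, arms and pins all shift with it, so depth must be found by feel.
- seat (a point): Nominal centre of the gasket's seat in the bore, 26.5 mm below port (shifts with the coupler). The tight rubber gasket ring starts 13 to 15.5 mm below the rim; the plug's nose pushes it down against a steady 9 N drag (more than the plug's weight) to the springy seat, where force climbs 6 N per mm (3 mm at most). 15 to 20 N is home; let go, the plug springs back to just below seat level.
- pin_left (a point): Nominal hinge pin of the left cam arm, 27 mm from the axis to +y, 9 mm below the rim (shifts with the coupler); the pin lies along the stand's x between ears that reach 31 mm from the axis. The arm: steel bar 15 mm wide, 7.5 mm thick, reaching 57 mm from the pin, thin pull ring at its end. Shut, the two arms' outer faces are 67 mm apart, flaring to 74 mm at the tips.
- pin_right (a point): Nominal hinge pin of the right cam arm, mirror image of the left, 27 mm from the axis to -y. Shut arms press their lobes into the plug's groove and draw it down 2 mm more. If the plug was left 3 mm or more above the seat, the lobes strike its lip: the arms jam or throw it up. One arm shut alone pushes the plug sideways.
- cam_left (a joint): Angle (rad) of the arm on the stand's +y side: 0 shut (hanging straight down at the coupler's side), 1.57 sticking straight out, more points up and out; starts at 1.75 to 2.05. Stays where left (0.045 N m friction). Free down to about 0.8, then its lobe wedges the plug down: 0.1 to 0.2 N m, i.e. 5 to 8 N pressed inward 25 mm below the pin; below 0.2 it holds by itself.
- cam_right (a joint): Angle (rad) of the arm on the stand's -y side, mirror image of the left: 0 shut, 1.57 straight out, starts at 1.75 to 2.05; same friction and resistance.
- plug: Loose steel plug, 0.27 to 0.39 kg, round about z, 50 mm high, standing upright. Origin: centre of its flat nose (underside). Upwards: lip 40 mm across to 8 mm (edge chamfered 2.5 mm), cone to a 26 mm waist at 18 to 21 mm (groove for the cams), body 40 mm across from 26.5 to 31 mm, neck 17 mm, grip knob 28 mm across from 39 to 50 mm. Home, its top is about 23 mm above the rim.
- blank_cap: Bystander that looks a little like the plug: flat round steel cap 72 mm across, 33 mm high with its small knob, no groove. The plug and the cap stand about 120 mm apart to the left of the port, in either order. Origin: centre of its underside.
- small_vessel: Bystander: small conical steel vessel, 68 mm across, 88 mm high, right of the port. Origin: centre of its underside.
- ferrule: Bystander: flat steel disc 75 mm across, 6 mm thick, lying to the right. Origin: centre of its underside.
- timer: Bystander: white bench timer 68 x 68 x 20 mm, far right. Origin: centre of its underside.

How it is judged (in metres and radians):
On the way, in this order (a step that is already met when the one before it is completed fails the run):
1. the plug is set in the coupler and pushed down, upright, with both cam arms still open (x of plug in the frame of port between -0.004 and 0.004 m and y of plug in the frame of port between -0.004 and 0.004 m and z of plug in the frame of port between -0.0385 and -0.0175 m and angle between plug's own z axis and vertical below 0.06 rad and value of joint each of cam_left, cam_right above 1.2 rad), for 0.2 s.
2. both cam arms are shut with the plug home (x of plug in the frame of port between -0.004 and 0.004 m and y of plug in the frame of port between -0.004 and 0.004 m and z of plug in the frame of port between -0.0385 and -0.0175 m and angle between plug's own z axis and vertical below 0.06 rad and value of joint each of cam_left, cam_right below 0.12 rad), for 0.2 s.
At the end, for the whole second after the job is handed in: The plug stands upright (within 0.06 rad) and at rest in the coupler, on its axis within 4 mm, its nose 17.5 to 38.5 mm below the nominal rim point; both cam arms are shut to within 0.12 rad and hold it (all of step 2 and linear speed of plug below 0.01 m/s); the robot touches nothing.
It fails at once if one cam arm is swung home (below 0.35 rad) while the other still stands out (above 0.85 rad) ((value of joint cam_left below 0.35 rad and value of joint cam_right above 0.85 rad) or (value of joint cam_right below 0.35 rad and value of joint cam_left above 0.85 rad)).
It fails at once if the plug is pressed into the coupler too hard (contact force between plug and stand above 32 N).
It fails at once if the gripper pushes the arms or the coupler too hard (both fingers added together) (contact force between the fingers and stand above 60 N).
It fails at once if a bystander is moved by more than 30 mm (distance of any of blank_cap, small_vessel, ferrule, timer from where it was at the start of the episode above 0.03 m).
It also fails if it takes over 51 s, if anything falls off the work surface, if the arm or the gripper's body presses on something with over 40 N, if the wrist force passes 120 N, or if a joint passes its speed limit or range.

## Working session

There is one attempt and no reset: what is moved stays moved. The work goes in short steps, Python scripts to look and compute and a shell command to move; the robot and the scene stay as the last step left them, time stands still between calls to the robot, and variables do not carry over. Pictures are saved under pics/ and viewed, at most 10 in all, crops included, and the job is handed in when it is done.

```bash
ls; mkdir -p pics
cat > h.py <<'E'
import numpy as np, cv2
from rig import r
from scipy.spatial.transform import Rotation as R
def cam(name):
    m=r.camera_model(name)
    if 'T' in m: return m,np.array(m['T'])
    o=r.get_obs(); T=np.eye(4); T[:3,:3]=R.from_euler('xyz',o['ee_rot'],degrees=True).as_matrix(); T[:3,3]=o['eef_pos']
    return m,T@np.array(m['tool_from_camera'])
def ray(m,T,px):
    row,col=px; K=np.array([[m['fx'],0,m['cx']],[0,m['fy'],m['cy']],[0,0,1]])
    p=cv2.undistortPoints(np.array([[[col,row]]],float),K,np.array([m['k1'],0,0,0,0.]))[0,0]
    return T[:3,3],T[:3,:3]@np.array([p[0],p[1],1])
def at_z(m,T,px,z):
    o,d=ray(m,T,px); return o+d*(z-o[2])/d[2]
def at_d(m,T,px,dep):
    o,d=ray(m,T,px); return o+d*dep
E
python3 - <<'E'
from h import *
o=r.get_obs(); print(o['t'],o['eef_pos'],o['ee_rot'],o['wrist_force'],o['grip_width'])
for c in ['scene','top']:
    im,d=r.get_image(c); cv2.imwrite(f'pics/{c}0.png',im[:,:,::-1]); m,T=cam(c); print(c,T[:3,3].round(3),T[:3,2].round(2))
    for n in ['plug','blank_cap','stand','port','pin_left','pin_right','small_vessel']:
        for f in ['pinpoint']:
            L=getattr(r,f)(c,n)[:2]
            for q in L:
                z={'port':.125,'pin_left':.116,'pin_right':.116}.get(n,0)
                print(n,round(q['score'],2),np.round(q['position']),at_z(m,T,q['position'],z).round(4))
print(r.get_obs()['t'])
E
```

```text
pics
0.0 [0.1523422  0.65711074 0.23662137] [ 1.79906438e+02 -7.05344353e-03 -1.30591303e+01] [ 0.22288284 -0.03711566 -0.93759344] 0.08751883456933225
scene [-0.47  -0.516  0.763] [ 0.74  0.4  -0.54]
plug 0.86 [257. 227.] [0.4135 0.209  0.    ]
blank_cap 0.65 [240. 190.] [0.43   0.3378 0.    ]
stand 0.68 [277. 323.] [ 0.4499 -0.0368  0.    ]
port 0.61 [236. 326.] [ 0.4357 -0.0503  0.125 ]
pin_left 0.86 [230. 317.] [ 0.4583 -0.0156  0.116 ]
small_vessel 0.8 [305. 371.] [ 0.407  -0.1749  0.    ]
top [ 0.306 -0.032  1.437] [ 0.09  0.01 -1.  ]
plug 0.82 [261. 233.] [0.3839 0.1975 0.    ]
plug 0.65 [262. 427.] [ 0.378  -0.2599  0.    ]
blank_cap 0.91 [243. 178.] [0.428  0.3303 0.    ]
stand 0.66 [237. 333.] [ 0.4397 -0.0392  0.    ]
port 0.55 [231. 334.] [ 0.4409 -0.0401  0.125 ]
pin_left 0.86 [226. 324.] [ 0.4523 -0.0193  0.116 ]
pin_right 0.91 [232. 348.] [ 0.4394 -0.0711  0.116 ]
pin_right 0.44 [259. 235.] [0.3815 0.1764 0.116 ]
small_vessel 0.96 [257. 398.] [ 0.3905 -0.1905  0.    ]
0.8
```

Run:
```python
import cv2
a=cv2.imread('pics/top0.png');b=cv2.imread('pics/scene0.png')
x=cv2.resize(a[190:310,150:450],(800,320),interpolation=cv2.INTER_CUBIC)
y=cv2.resize(b[190:330,160:460],None,fx=2,fy=2); y=cv2.copyMakeBorder(y,0,0,0,200,cv2.BORDER_CONSTANT)
cv2.imwrite('pics/a.png',cv2.vconcat([x,y]))
```

```text
(no output)
```

View pics/a.png

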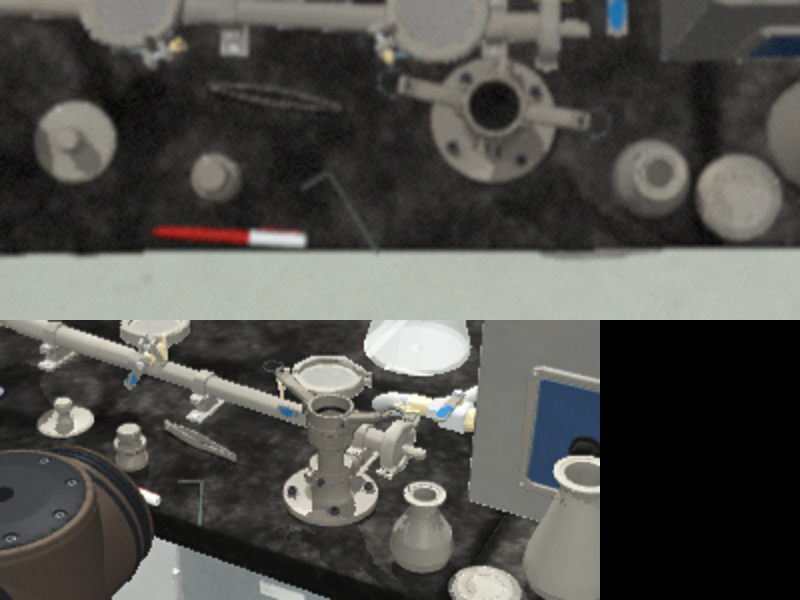

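Run:
```python
from h import *
im,d=r.get_image('top'); m,T=cam('top')
def cloud(r0,r1,c0,c1):
    return np.array([at_d(m,T,(i,j),d[i,j]) for i in range(r0,r1) for j in range(c0,c1) if d[i,j]>0])
P=cloud(245,275,220,245)
for lo,hi in [(.042,.055),(.025,.035)]:
    s=P[(P[:,2]>lo)&(P[:,2]<hi)]; print('plug',len(s),s.mean(0).round(4),s.min(0).round(3),s.max(0).round(3))
P=cloud(205,265,290,385)
s=P[P[:,2]>.095]; print('hi',len(s),s.min(0).round(3),s.max(0).round(3))
c0=np.array([.4409,-.0401]); 
q=s[np.linalg.norm(s[:,:2]-c0,axis=1)<.03]; print('rim',len(q),q.mean(0).round(4),q.min(0).round(3),q.max(0).round(3))
x=s[(s[:,2]<.16)]; l=x[(x[:,1]>.0)&(x[:,1]<.05)];g=x[(x[:,1]<-.08)&(x[:,1]>-.13)]
print('L',l.mean(0).round(3),len(l),'R',g.mean(0).round(3),len(g)); 
c=cloud(200,230,290,390); c=c[c[:,2]>.03]; print('behind', [ (round(a,2), c[(c[:,0]>=a)&(c[:,0]<a+.02)][:,2].max().round(3)) for a in np.arange(.44,.56,.02) if ((c[:,0]>=a)&(c[:,0]<a+.02)).any()])
```

```text
plug 125 [0.3925 0.2006 0.0492] [0.379 0.186 0.042] [0.406 0.215 0.055]
plug 85 [0.3916 0.1972 0.0313] [0.373 0.182 0.025] [0.412 0.22  0.035]
hi 1141 [ 0.416 -0.134  0.095] [0.502 0.054 0.15 ]
rim 504 [ 0.4432 -0.0412  0.1133] [ 0.417 -0.069  0.095] [ 0.469 -0.012  0.131]
L [0.475 0.022 0.122] 298 R [ 0.431 -0.102  0.138] 146
behind [(np.float64(0.44), np.float64(0.149)), (np.float64(0.46), np.float64(0.15)), (np.float64(0.48), np.float64(0.122)), (np.float64(0.5), np.float64(0.118)), (np.float64(0.52), np.float64(0.047))]
```

```bash
python3 -m crank '[[[0,0,0],[0.7,1,-0.2],-1],[[0,0,0],[0.7,1,-0.2],-1],[[0,0,0],[0.7,1,-0.2],-1],[[0,0,0],[0.7,1,0],-1],[[0,0,0],[0.7,1,0],-1],[[0,0,0],[0.7,1,0],-1],[[0,0,0],[0.7,1,0],-1],[[0,0,0],[0.7,1,0],-1]]' && python3 -m crank '[[[0,0,0],[0.7,1,0],-1],[[0,0,0],[0.7,1,0],-1],[[0,0,0],[0.7,1,0],-1],[[0,0,0],[0.7,1,0],-1],[[0,0,0],[0.7,1,0],-1],[[0,0,0],[0.7,1,0],-1],[[0,0,0],[0.7,1,0],-1],[[0,0,0],[0,0,0],-1]]'
```

```text
t: 1.52
eef_pos: [0.2258, 0.4752, 0.2497]
ee_rot: [-180.0, 0.0, -13.0]
wrist_force: [-0.7, -0.0, 0.0]
grip_width: 0.0876
finger_force: 0.0
t: 2.18
eef_pos: [0.2898, 0.3147, 0.2499]
ee_rot: [-180.0, 0.0, -13.1]
wrist_force: [-0.6, -0.7, -0.2]
grip_width: 0.0878
finger_force: 0.0
```

```bash
python3 -m crank '[[[0,0,0],[0.9,0.63,0.2],-1],[[0,0,0],[0.9,0.63,0.3],-1],[[0,0,0],[0.9,0.63,0.3],-1],[[0,0,0],[0.9,0.63,0.3],-1],[[0,0,0],[0.9,0.63,0.3],-1],[[0,0,0],[0.9,0.63,0.3],-1],[[0,0,0],[0.85,0.63,0.3],-1],[[0,0,0],[0,0,0],-1]]'
cat > pl.py <<'E'
from h import *
o=r.get_obs(); im,d=r.get_image('wrist'); m,T=cam('wrist'); cv2.imwrite('pics/w1.png',im[:,:,::-1])
print(T[:3,3].round(3),T[:3,2].round(2),o['eef_pos'],o['ee_rot'])
for q in r.pinpoint('wrist','plug')[:2]: print(q,at_z(m,T,q['position'],0).round(4))
K=np.array([[m['fx'],0,m['cx']],[0,m['fy'],m['cy']],[0,0,1]])
jj,ii=np.meshgrid(np.arange(640),np.arange(480)); u=cv2.undistortPoints(np.stack([jj,ii],-1).reshape(-1,1,2).astype(float),K,np.array([m['k1'],0,0,0,0.])).reshape(-1,2)
z=d.reshape(-1); P=np.c_[u*z[:,None],z]@T[:3,:3].T+T[:3,3]; P=P[z>0]
np.save('P.npy',P)
near=P[np.linalg.norm(P[:,:2]-[.392,.2],axis=1)<.035]
for lo,hi in [(.046,.056),(.028,.034)]:
    s=near[(near[:,2]>lo)&(near[:,2]<hi)]
    if len(s): (cx,cy),rad=cv2.minEnclosingCircle(s[:,:2].astype(np.float32)); print(len(s),s.mean(0).round(4),cx,cy,rad)
E
python3 pl.py
```

```text
t: 2.85
eef_pos: [0.392, 0.2016, 0.2085]
ee_rot: [179.9, 0.0, -13.2]
wrist_force: [-0.7, 0.1, -0.4]
grip_width: 0.0878
finger_force: 0.0
[0.472 0.184 0.356] [-0.3   0.07 -0.95] [0.39197368 0.20164149 0.20847506] [ 1.79901767e+02  4.47493218e-02 -1.31660402e+01]
{'position': [203.5, 322.8], 'score': 0.76} [0.3966 0.2014 0.    ]
1008 [0.3953 0.2022 0.05  ] 0.3944617509841919 0.2021583467721939 0.014596203342080116
703 [0.4    0.2009 0.0325] 0.39456799626350403 0.20246422290802002 0.02018449641764164
```

```bash
python3 -m crank '[[[0,0,0],[0.11,-0.06,1],-1],[[0,0,0],[0,0,1],-1],[[0,0,0],[0,0,1],-1],[[0,0,0],[0,0,1],-1],[[0,0,0],[0,0,1],-1],[[0,0,0],[0,0,1],-1],[[0,0,0],[0,0,1],-1],[[0,0,0],[0,0,0.8],-1]]' && python3 -m crank '[[[0,0,0],[0,0,0.4],-1],[[0,0,0],[0,0,0],-1],[[0,0,0],[0,0,0],-1]]'
```

```text
t: 3.62
eef_pos: [0.3932, 0.2053, 0.0527]
ee_rot: [-180.0, -0.0, -13.0]
wrist_force: [-0.6, 0.7, -0.2]
grip_width: 0.0876
finger_force: 0.0
t: 3.87
eef_pos: [0.3936, 0.2051, 0.0459]
ee_rot: [180.0, -0.0, -13.0]
wrist_force: [0.5, -0.7, -0.3]
grip_width: 0.0875
finger_force: 0.0
```

```bash
python3 -m crank '[[[0,0,0],[0.08,0.13,0.1],-1],[[0,0,0],[0,0,0],-1],[[0,0,0],[0,0,0],0.2],[[0,0,0],[0,0,0],0.6],[[0,0,0],[0,0,0],1],[[0,0,0],[0,0,0],1],[[0,0,0],[0,0,0],1],[[0,0,0],[0,0,0],1]]' 50; python3 -m crank '[[[0,0,0],[0,0,0],1],[[0,0,0],[0,0,0],1],[[0,0,0],[0,0,0],1]]'
```

```text
t: 4.53
eef_pos: [0.3946, 0.2015, 0.0436]
ee_rot: [-180.0, -0.0, -13.1]
wrist_force: [-0.4, 0.2, 0.2]
grip_width: 0.0535
finger_force: 0.0
t: 4.78
eef_pos: [0.3946, 0.2016, 0.0436]
ee_rot: [-180.0, -0.0, -13.0]
wrist_force: [0.1, -0.6, 5.5]
grip_width: 0.0332
finger_force: 3.1
```

```bash
python3 -m crank '[[[0,0,0],[0,0,0],1],[[0,0,0],[0,0,0],1],[[0,0,0],[0,0,0],1],[[0,0,0],[0,0,0],1]]'
```

```text
t: 5.12
eef_pos: [0.3948, 0.2017, 0.0438]
ee_rot: [-180.0, -0.0, -13.0]
wrist_force: [0.2, -0.7, 5.8]
grip_width: 0.0267
finger_force: 51.0
```

```bash
python3 -m crank '[[[0,0,0],[0,0,-0.5],1],[[0,0,0],[0,0,-1],1],[[0,0,0],[0,0,-1],1],[[0,0,0],[0,0,-1],1],[[0,0,0],[0,0,-1],1],[[0,0,0],[0,0,-1],1],[[0,0,0],[0,0,-1],1],[[0,0,0],[0,0,-1],1]]' && python3 -m crank '[[[0,0,0],[0.2,0.8,-1],1],[[0,0,0],[0.2,0.8,-1],1],[[0,0,0],[0.2,0.8,-0.5],1],[[0,0,0],[0.2,0.8,0],1],[[0,0,0],[0.2,0.8,0],1],[[0,0,0],[0.2,0.8,0],1],[[0,0,0],[0.2,0.8,0],1],[[0,0,0],[0,0,0],1]]'
cat > po.py <<'E'
from h import *
import sys
o=r.get_obs(); im,d=r.get_image('wrist'); m,T=cam('wrist'); cv2.imwrite('pics/%s.png'%sys.argv[1],im[:,:,::-1])
print(o['t'],o['eef_pos'],o['ee_rot'])
for n,z in [('port',.125),('pin_left',.116),('pin_right',.116)]:
    for q in r.pinpoint('wrist',n)[:1]: print(n,q,at_z(m,T,q['position'],z).round(4))
K=np.array([[m['fx'],0,m['cx']],[0,m['fy'],m['cy']],[0,0,1]])
jj,ii=np.meshgrid(np.arange(640),np.arange(480)); u=cv2.undistortPoints(np.stack([jj,ii],-1).reshape(-1,1,2).astype(float),K,np.array([m['k1'],0,0,0,0.])).reshape(-1,2)
z=d.reshape(-1); P=np.c_[u*z[:,None],z]@T[:3,:3].T+T[:3,3]; P=P.reshape(480,640,3); P[d==0]=np.nan
np.save('P_%s.npy'%sys.argv[1],P)
Q=P.reshape(-1,3); Q=Q[np.linalg.norm(Q[:,:2]-[.443,-.041],axis=1)<.032]; Q=Q[(Q[:,2]>.105)&(Q[:,2]<.14)]
h,e=np.histogram(Q[:,2],np.arange(.105,.141,.001)); print(list(zip(e.round(3),h)))
E
python3 po.py w2
```

```text
t: 5.78
eef_pos: [0.3935, 0.2008, 0.1936]
ee_rot: [179.9, 0.1, -13.1]
wrist_force: [0.8, 0.2, -4.3]
grip_width: 0.0263
finger_force: 50.0
t: 6.45
eef_pos: [0.395, 0.0837, 0.2424]
ee_rot: [179.9, 0.1, -13.1]
wrist_force: [-0.1, 0.4, -4.4]
grip_width: 0.0262
finger_force: 50.4
6.45 [0.39498388 0.08369163 0.24243418] [ 1.79906716e+02  1.37669583e-01 -1.31473705e+01]
port {'position': [123.5, 499.4], 'score': 0.86} [ 0.4447 -0.0418  0.125 ]
pin_left {'position': [224.7, 77.5], 'score': 0.7} [0.4431 0.2528 0.116 ]
pin_right {'position': [117.8, 535.1], 'score': 0.56} [ 0.4421 -0.0693  0.116 ]
[(np.float64(0.105), np.int64(15)), (np.float64(0.106), np.int64(50)), (np.float64(0.107), np.int64(102)), (np.float64(0.108), np.int64(85)), (np.float64(0.109), np.int64(230)), (np.float64(0.11), np.int64(823)), (np.float64(0.111), np.int64(595)), (np.float64(0.112), np.int64(138)), (np.float64(0.113), np.int64(73)), (np.float64(0.114), np.int64(66)), (np.float64(0.115), np.int64(59)), (np.float64(0.116), np.int64(57)), (np.float64(0.117), np.int64(90)), (np.float64(0.118), np.int64(80)), (np.float64(0.119), np.int64(71)), (np.float64(0.12), np.int64(79)), (np.float64(0.121), np.int64(115)), (np.float64(0.122), np.int64(258)), (np.float64(0.123), np.int64(577)), (np.float64(0.124), np.int64(780)), (np.float64(0.125), np.int64(648)), (np.float64(0.126), np.int64(138)), (np.float64(0.127), np.int64(5)), (np.float64(0.128), np.int64(1)), (np.float64(0.129), np.int64(0)), (np.float64(0.13), np.int64(0)), (np.float64(0.131), np.int64(0)), (np.float64(0.132), np.int64(0)), (np.float64(0.133), np.int64(0)), (np.float64(0.134), np.int64(0)), (np.float64(0.135), np.int64(0)), (np.float64(0.136), np.int64(0)), (np.float64(0.137), np.int64(0)), (np.float64(0.138), np.int64(0)), (np.float64(0.139), np.int64(0))]
```

View pics/w2.png

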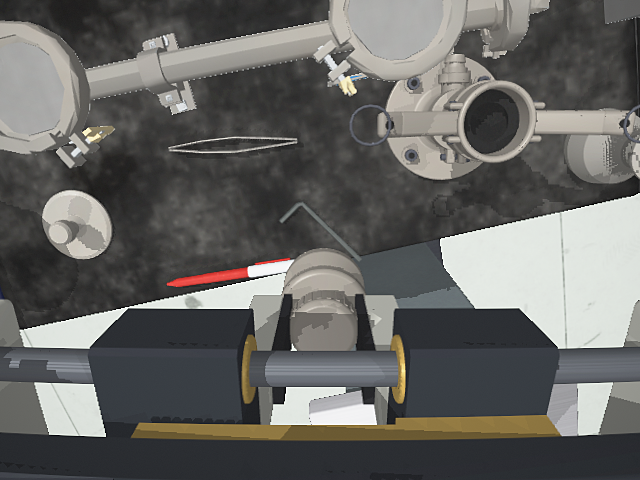

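```bash
cat > fit.py <<'E'
from h import *
from scipy.optimize import least_squares
P=np.load('P_w2.npy').reshape(-1,3); P=P[~np.isnan(P[:,0])]
c=np.array([.4447,-.0415])
Q=P[np.abs(np.linalg.norm(P[:,:2]-c,axis=1)-.024)<.006]; Q=Q[(Q[:,2]>.122)&(Q[:,2]<.127)]
# annulus centre: radii must lie 21.2..27
def f(x): 
    rr=np.linalg.norm(Q[:,:2]-x,axis=1); return np.maximum(0,rr-.027)+np.maximum(0,.0212-rr)
s=least_squares(f,Q[:,:2].mean(0),x_scale=.001,diff_step=1e-3); print('rim',Q.mean(0).round(4),np.median(Q[:,2]),s.x.round(4),s.cost, cv2.minEnclosingCircle(Q[:,:2].astype(np.float32)))
L=P[(P[:,2]>.105)&(P[:,2]<.155)]; d=L[:,:2]-s.x; L=L[(np.abs(d[:,1])>.045)&(np.abs(d[:,1])<.075)&(np.abs(d[:,0])<.035)]
l=L[L[:,1]>s.x[1]];g=L[L[:,1]<s.x[1]]
for a in (l,g):
    a=a[np.abs(a[:,0]-np.median(a[:,0]))<.012]; print(len(a),a.mean(0).round(4))
    A=np.polyfit(a[:,1],a[:,2],1); B=np.polyfit(a[:,1],a[:,0],1); print('slope z/y',A,'elev',np.degrees(np.arctan(A[0])),'yaw',-np.degrees(np.arctan(B[0])))
# plug in hand: side points
o=r.get_obs(); t=np.array(o['eef_pos']); q=P-t
for n,lo,hi,rad in [('body',-.016,-.0135,.02),('lip',-.040,-.037,.02),('knob',-.004,.004,.014)]:
    k=q[(q[:,2]>lo)&(q[:,2]<hi)&(np.linalg.norm(q[:,:2],axis=1)<.027)]
    if n=='knob': k=k[np.abs(k@np.array([-.226,-.974,0]))<.009]
    if len(k)>10:
        s=least_squares(lambda x:np.linalg.norm(k[:,:2]-x,axis=1)-rad,[0,0],loss='soft_l1',f_scale=.001); print(n,len(k),s.x.round(4),'rms',np.sqrt(np.mean(s.fun**2)).round(4))
k=q[(np.linalg.norm(q[:,:2],axis=1)<.03)]; print('plug z range',np.percentile(k[:,2],[1,99]))
E
python3 fit.py
```

```text
rim [ 0.4459 -0.0425  0.1244] 0.12452090282147807 [ 0.4454 -0.0415] 0.0005908897456076317 ((0.4446827471256256, -0.041484855115413666), 0.03003717213869095)
1199 [0.4585 0.019  0.1365]
slope z/y [0.47720905 0.12737265] elev 25.510898662488835 yaw -12.649631602135617
1481 [ 0.4333 -0.1013  0.1387]
slope z/y [-0.52730768  0.0852367 ] elev -27.803025902868427 yaw -9.913806925406933
body 233 [-0.0013 -0.0017] rms 0.0004
lip 159 [-0.0012 -0.0017] rms 0.0002
knob 473 [-0.001  -0.0017] rms 0.0009
plug z range [-0.2439724   0.09558062]
```

```bash
python3 -m crank '[[[0,0,0],[0.56,0.78,0],1],[[0,0,0],[0.56,0.78,0],1],[[0,0,0],[0.56,0.78,0],1],[[0,0,0],[0.55,0.78,0],1],[[0,0,0],[0.55,0.78,0],1],[[0,0,0],[0.55,0.77,0],1],[[0,0,0],[0.56,0.77,0],1],[[0,0,-0.24],[0,0,0],1]]' && python3 -m crank '[[[0,0,0],[0,0,0.7],1],[[0,0,0],[0,0,0.7],1],[[0,0,0],[0,0,0.7],1],[[0,0,0],[0,0,0],1]]'; python3 po.py w3
```

```text
t: 7.32
eef_pos: [0.4486, -0.0388, 0.243]
ee_rot: [179.9, 0.1, -11.9]
wrist_force: [-0.1, 0.4, -3.2]
grip_width: 0.0266
finger_force: 50.2
t: 7.65
eef_pos: [0.446, -0.037, 0.1988]
ee_rot: [179.9, 0.3, -11.8]
wrist_force: [-0.9, -0.4, -4.2]
grip_width: 0.0264
finger_force: 50.2
7.65 [ 0.44595229 -0.03704891  0.19875172] [179.91142809   0.2737704  -11.83632919]
port {'position': [261.9, 332.5], 'score': 0.64} [ 0.4448 -0.0424  0.125 ]
pin_left {'position': [255.5, 284.8], 'score': 0.88} [ 0.4514 -0.0146  0.116 ]
pin_right {'position': [252.7, 378.7], 'score': 0.84} [ 0.4415 -0.0704  0.116 ]
[(np.float64(0.105), np.int64(37)), (np.float64(0.106), np.int64(21)), (np.float64(0.107), np.int64(48)), (np.float64(0.108), np.int64(107)), (np.float64(0.109), np.int64(134)), (np.float64(0.11), np.int64(88)), (np.float64(0.111), np.int64(363)), (np.float64(0.112), np.int64(538)), (np.float64(0.113), np.int64(143)), (np.float64(0.114), np.int64(44)), (np.float64(0.115), np.int64(42)), (np.float64(0.116), np.int64(43)), (np.float64(0.117), np.int64(48)), (np.float64(0.118), np.int64(41)), (np.float64(0.119), np.int64(50)), (np.float64(0.12), np.int64(62)), (np.float64(0.121), np.int64(63)), (np.float64(0.122), np.int64(91)), (np.float64(0.123), np.int64(159)), (np.float64(0.124), np.int64(358)), (np.float64(0.125), np.int64(622)), (np.float64(0.126), np.int64(610)), (np.float64(0.127), np.int64(171)), (np.float64(0.128), np.int64(5)), (np.float64(0.129), np.int64(0)), (np.float64(0.13), np.int64(0)), (np.float64(0.131), np.int64(0)), (np.float64(0.132), np.int64(0)), (np.float64(0.133), np.int64(0)), (np.float64(0.134), np.int64(0)), (np.float64(0.135), np.int64(0)), (np.float64(0.136), np.int64(0)), (np.float64(0.137), np.int64(0)), (np.float64(0.138), np.int64(0)), (np.float64(0.139), np.int64(0))]
```

View pics/w3.png

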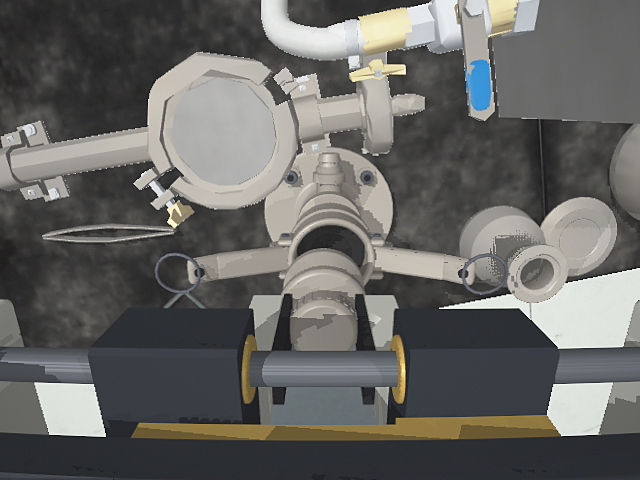

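```bash
sed -i 's/P_w2/P_w3/; s/c=np.array.*/c=np.array([.4447,-.0422])/' fit.py; python3 fit.py
python3 - <<'E'
import numpy as np
P=np.load('P_w3.npy').reshape(-1,3);P=P[~np.isnan(P[:,0])]
Q=P[(P[:,2]>.1225)&(P[:,2]<.128)&(np.linalg.norm(P[:,:2]-[.445,-.042],axis=1)<.032)]
R=np.array([np.cos(np.radians(-11.8)),np.sin(np.radians(-11.8))]);N=np.array([-R[1],R[0]])
u=Q[:,:2]@R;v=Q[:,:2]@N
# brute inlier annulus
best=max(((np.sum((np.hypot(u-a,v-b)<.0272)&(np.hypot(u-a,v-b)>.021)),a,b) for a in np.arange(.436,.452,.0005) for b in np.arange(.043,.058,.0005)))
print(len(Q),best,best[1]*R+best[2]*N)
E
```

```text
rim [ 0.4536 -0.0478  0.1253] 0.1256024763103732 [ 0.4462 -0.0425] 0.0005806857286767533 ((0.44467347860336304, -0.04218665137887001), 0.030085165053606033)
1622 [0.4599 0.0179 0.1378]
slope z/y [0.47748759 0.12918048] elev 25.523896522795663 yaw -11.384455286039197
1618 [ 0.435  -0.1024  0.1398]
slope z/y [-0.52355646  0.08618487] elev -27.634596270569546 yaw -10.727147872938946
body 863 [-0.0041  0.    ] rms 0.0024
lip 344 [-0.0025 -0.0002] rms 0.0005
knob 1621 [-0.0018 -0.0099] rms 0.0046
plug z range [-0.19132038  0.09392076]
2008 (np.int64(1374), np.float64(0.4455), np.float64(0.0505)) [ 0.44641247 -0.04167019]
```

```bash
python3 -m crank '[[[0,0,0],[0,0,0],1],[[0,0,0],[0,0,0],1],[[0,0,0],[0,0,0],1]]';python3 po.py w4 | head -4; sed -i 's/P_w3/P_w4/' fit.py
cat >> fit.py <<'E'
print(t)
k=P[(P[:,2]<t[2]-.033)&(P[:,2]>t[2]-.043)&(np.linalg.norm(q[:,:2],axis=1)<.026)]-t
def g(x): return np.linalg.norm(k[:,:2]-x,axis=1)-.02
k=k[(k[:,2]<-.0365)&(k[:,2]>-.041)]
s=least_squares(g,[0,0],loss='soft_l1',f_scale=.0005); print('lip',len(k),s.x,np.std(s.fun),np.unique(k[:,2].round(3),return_counts=True))
R_=np.array([[np.cos(np.radians(-11.8)),np.sin(np.radians(-11.8))],[-np.sin(np.radians(-11.8)),np.cos(np.radians(-11.8))]])
Q=P[(P[:,2]>.1225)&(P[:,2]<.128)]; w=(Q[:,:2]-[.445,-.042])@R_.T; w=w[(np.hypot(*w.T)<.032)]
print('stand-x max',np.percentile(w[:,0],[98,99.5])); m=w[(np.abs(w[:,0]-.012)<.008)]; print('y extents',np.percentile(m[:,1],[.5,2,98,99.5]))
inn=w[(np.abs(w[:,1])<.008)&(w[:,0]>0)]; print('inner x',np.percentile(inn[:,0],[.5,2,98,99.5]))
E
python3 fit.py
```

```text
t: 8.1
eef_pos: [0.448, -0.0374, 0.2021]
ee_rot: [-180.0, -0.0, -11.8]
wrist_force: [0.6, 0.0, -3.6]
grip_width: 0.0267
finger_force: 50.2
8.1 [ 0.44796084 -0.03735812  0.2020902 ] [-1.79971761e+02 -4.83195770e-02 -1.18453959e+01]
port {'position': [266.6, 330.9], 'score': 0.98} [ 0.443 -0.041  0.125]
pin_left {'position': [258.0, 284.7], 'score': 0.75} [ 0.4508 -0.0141  0.116 ]
pin_right {'position': [256.7, 376.6], 'score': 0.76} [ 0.4401 -0.069   0.116 ]
rim [ 0.4533 -0.0479  0.1241] 0.12416144329915102 [ 0.4455 -0.0425] 0.0005316709035835004 ((0.44458380341529846, -0.04216194897890091), 0.030065089464187622)
1551 [0.459  0.018  0.1361]
slope z/y [0.48245108 0.12738867] elev 25.755035635595956 yaw -12.037273776278584
1572 [ 0.4339 -0.1024  0.1382]
slope z/y [-0.5318558   0.08375952] elev -28.006537552663637 yaw -10.490355760228493
body 171 [-0.0002  0.0001] rms 0.0002
lip 143 [-0.0002 -0.    ] rms 0.0002
knob 401 [ 0. -0.] rms 0.0003
plug z range [-0.19246112  0.09636585]
[ 0.44773389 -0.03753951  0.20170814]
lip 193 [-1.80288040e-04 -1.59137597e-05] 0.00016119839462625622 (array([-0.041, -0.04 , -0.039, -0.038, -0.037]), array([ 9, 37, 48, 51, 48]))
stand-x max [0.02495292 0.02557274]
y extents [-0.0310458  -0.03007892  0.03030688  0.03090344]
inner x [0.02050107 0.02098709 0.02575912 0.02593816]
```

```bash
cat >> fit.py <<'E'
print('---')
Q=P[(P[:,2]>.1215)&(P[:,2]<.1275)]; w=(Q[:,:2]-[.445,-.042])@R_.T
for x0 in (.004,.008,.012,.016,.02):
    b=w[(abs(w[:,0]-x0)<.001)&(abs(w[:,1])<.04)]; n=b[b[:,1]<0,1];p=b[b[:,1]>0,1]
    print(x0,'ideal in',np.sqrt(max(0,.0212**2-x0**2)).round(4),'out',np.sqrt(.027**2-x0**2).round(4),'neg',np.percentile(n,[2,50,98]).round(4),'pos',np.percentile(p,[2,50,98]).round(4),len(n),len(p))
E
python3 fit.py | sed -n '/---/,$p'
```

```text
---
0.004 ideal in 0.0208 out 0.0267 neg [-0.0378 -0.0294 -0.0212] pos [0.0216 0.0304 0.0394] 99 106
0.008 ideal in 0.0196 out 0.0258 neg [-0.0395 -0.0311 -0.0199] pos [0.0203 0.0325 0.0399] 87 88
0.012 ideal in 0.0175 out 0.0242 neg [-0.0302 -0.0245 -0.0175] pos [0.0182 0.0245 0.0303] 79 79
0.016 ideal in 0.0139 out 0.0217 neg [-0.0203 -0.0173 -0.0139] pos [0.0148 0.0178 0.0205] 36 35
0.02 ideal in 0.007 out 0.0181 neg [-0.0163 -0.0126 -0.0068] pos [0.0074 0.0126 0.0167] 47 50
```

```bash
python3 -m crank '[[[0,0,0],[-0.12,0.24,0.4],1],[[0,0,0],[0,0,0.4],1],[[0,0,0],[0,0,0.4],1],[[0,0,0],[0,0,0],1],[[0,0,0],[0,0,0],1],[[0,0,0],[0,0,0],1]]' && python3 -m crank '[[[0,0,0],[0,0,0.15],1],[[0,0,0],[0,0,0.15],1],[[0,0,0],[0,0,0.15],1],[[0,0,0],[0,0,0.15],1],[[0,0,0],[0,0,0],1],[[0,0,0],[0,0,0],1]]'
```

```text
t: 8.8
eef_pos: [0.4445, -0.0417, 0.1775]
ee_rot: [180.0, 0.0, -11.8]
wrist_force: [0.8, 0.4, -2.8]
grip_width: 0.0264
finger_force: 50.1
t: 9.3
eef_pos: [0.4443, -0.0417, 0.1654]
ee_rot: [180.0, 0.0, -11.8]
wrist_force: [0.5, -0.3, -3.0]
grip_width: 0.0266
finger_force: 50.1
```

```bash
python3 -m crank '[[[0,0,0],[0,0,0.1],1],[[0,0,0],[0,0,0.1],1],[[0,0,0],[0,0,0.1],1],[[0,0,0],[0,0,0.1],1],[[0,0,0],[0,0,0],1],[[0,0,0],[0,0,0],1]]' && python3 -m crank '[[[0,0,0],[0,0,0.1],1],[[0,0,0],[0,0,0.1],1],[[0,0,0],[0,0,0.1],1],[[0,0,0],[0,0,0],1],[[0,0,0],[0,0,0],1]]'
```

```text
t: 9.8
eef_pos: [0.4444, -0.0417, 0.1575]
ee_rot: [180.0, 0.0, -11.9]
wrist_force: [-1.0, -0.5, -4.0]
grip_width: 0.0262
finger_force: 50.1
t: 10.22
eef_pos: [0.445, -0.0417, 0.152]
ee_rot: [-180.0, -0.1, -11.8]
wrist_force: [1.3, -0.9, 2.4]
grip_width: 0.0264
finger_force: 50.7
```

```bash
python3 -m crank '[[[0,0,0],[0,0,0.05],1],[[0,0,0],[0,0,0.05],1],[[0,0,0],[0,0,0.05],1],[[0,0,0],[0,0,0.05],1],[[0,0,0],[0,0,0.05],1],[[0,0,0],[0,0,0],1],[[0,0,0],[0,0,0],1]]' && python3 -m crank '[[[0,0,0],[0,0,0.05],1],[[0,0,0],[0,0,0.05],1],[[0,0,0],[0,0,0],1],[[0,0,0],[0,0,0],1]]'
```

```text
t: 10.8
eef_pos: [0.4449, -0.0417, 0.147]
ee_rot: [-180.0, -0.1, -11.8]
wrist_force: [0.1, -0.6, 5.4]
grip_width: 0.0268
finger_force: 51.4
t: 11.13
eef_pos: [0.4449, -0.0416, 0.1449]
ee_rot: [-180.0, -0.1, -11.8]
wrist_force: [1.7, -0.1, 4.2]
grip_width: 0.0263
finger_force: 51.4
```

```bash
python3 -m crank '[[[0,0,0],[0,0,0.05],1],[[0,0,0],[0,0,0.05],1],[[0,0,0],[0,0,0],1],[[0,0,0],[0,0,0],1]]' && python3 -m crank '[[[0,0,0],[0,0,0.04],1],[[0,0,0],[0,0,0],1],[[0,0,0],[0,0,0],1]]'
```

```text
t: 11.47
eef_pos: [0.4448, -0.0416, 0.1428]
ee_rot: [-180.0, -0.0, -11.8]
wrist_force: [1.5, 0.3, 4.4]
grip_width: 0.0262
finger_force: 51.4
t: 11.72
eef_pos: [0.4448, -0.0416, 0.1421]
ee_rot: [-180.0, -0.0, -11.8]
wrist_force: [1.8, -0.8, 5.1]
grip_width: 0.026
finger_force: 51.8
```

```bash
python3 -m crank '[[[0,0,0],[0,0,0.03],1],[[0,0,0],[0,0,0.03],1],[[0,0,0],[0,0,0],1],[[0,0,0],[0,0,0],1]]'; python3 -m crank '[[[0,0,0],[0,0,0.03],1],[[0,0,0],[0,0,0],1],[[0,0,0],[0,0,0],1]]'
```

```text
t: 12.05
eef_pos: [0.4449, -0.0416, 0.1414]
ee_rot: [-180.0, -0.1, -11.8]
wrist_force: [-0.8, -0.1, 11.2]
grip_width: 0.0264
finger_force: 52.9
t: 12.3
eef_pos: [0.4449, -0.0416, 0.141]
ee_rot: [-180.0, -0.1, -11.8]
wrist_force: [-2.2, 0.8, 13.3]
grip_width: 0.0264
finger_force: 53.4
```

```bash
python3 -m crank '[[[0,0,0],[0,0,0.02],1],[[0,0,0],[0,0,0],1],[[0,0,0],[0,0,0],1],[[0,0,0],[0,0,0],1]]'; python3 -m crank '[[[0,0,0],[0,0,0],0.15],[[0,0,0],[0,0,0],0.15],[[0,0,0],[0,0,0],0.15],[[0,0,0],[0,0,0],0.15],[[0,0,0],[0,0,0],0.15],[[0,0,0],[0,0,0],0.15]]' 20
```

```text
t: 12.63
eef_pos: [0.4449, -0.0416, 0.1407]
ee_rot: [-180.0, -0.1, -11.8]
wrist_force: [-3.0, 0.8, 14.6]
grip_width: 0.0262
finger_force: 53.9
t: 13.13
eef_pos: [0.4452, -0.0414, 0.1402]
ee_rot: [-180.0, -0.1, -11.8]
wrist_force: [0.8, 1.1, 7.1]
grip_width: 0.0371
finger_force: 3.9
```

```bash
python3 -m crank '[[[0,0,0],[0,0,-0.15],0.15],[[0,0,0],[0,0,-0.3],0.1],[[0,0,0],[0,0,-0.6],0.1],[[0,0,0],[0,0,-0.8],0.1],[[0,0,0],[0,0,-0.6],-0.3],[[0,0,0],[0,0,-0.3],-1],[[0,0,0],[0,0,0],-1],[[0,0,0],[0,0,0],-1]]';python3 -m crank '[[[0,0,0],[0,0,0],-1],[[0,0,0],[0,0,0],-1],[[0,0,0],[0,0,0],-1],[[0,0,0],[0,0,0],-1]]'; python3 po.py w5
python3 - <<'E'
import numpy as np
P=np.load('P_w5.npy').reshape(-1,3);P=P[~np.isnan(P[:,0])]
q=P[np.linalg.norm(P[:,:2]-[.4447,-.0416],axis=1)<.022]
h,e=np.histogram(q[:,2],np.arange(.115,.16,.002));print(list(zip(e.round(3),h)))
k=q[(q[:,2]>.14)&(q[:,2]<.152)];print(k.mean(0),k.min(0),k.max(0))
E
```

```text
t: 13.8
eef_pos: [0.4439, -0.0417, 0.1942]
ee_rot: [-180.0, 0.0, -11.9]
wrist_force: [-0.2, -0.2, 0.2]
grip_width: 0.0608
finger_force: 0.0
t: 14.13
eef_pos: [0.4441, -0.0418, 0.1941]
ee_rot: [180.0, 0.1, -11.9]
wrist_force: [-0.7, -1.0, -0.2]
grip_width: 0.0855
finger_force: 0.0
14.1333 [ 0.44413973 -0.04176023  0.19409108] [ 1.79972869e+02  5.01789316e-02 -1.18538818e+01]
pin_left {'position': [256.3, 274.2], 'score': 0.59} [ 0.4519 -0.014   0.116 ]
pin_right {'position': [254.1, 369.0], 'score': 0.92} [ 0.4418 -0.0688  0.116 ]
[(np.float64(0.105), np.int64(33)), (np.float64(0.106), np.int64(81)), (np.float64(0.107), np.int64(169)), (np.float64(0.108), np.int64(154)), (np.float64(0.109), np.int64(123)), (np.float64(0.11), np.int64(121)), (np.float64(0.111), np.int64(76)), (np.float64(0.112), np.int64(53)), (np.float64(0.113), np.int64(28)), (np.float64(0.114), np.int64(42)), (np.float64(0.115), np.int64(44)), (np.float64(0.116), np.int64(37)), (np.float64(0.117), np.int64(59)), (np.float64(0.118), np.int64(59)), (np.float64(0.119), np.int64(54)), (np.float64(0.12), np.int64(77)), (
[... 851 characters left out ...]
t64(0.125), np.int64(66)), (np.float64(0.127), np.int64(96)), (np.float64(0.129), np.int64(730)), (np.float64(0.131), np.int64(721)), (np.float64(0.133), np.int64(5)), (np.float64(0.135), np.int64(0)), (np.float64(0.137), np.int64(20)), (np.float64(0.139), np.int64(62)), (np.float64(0.141), np.int64(66)), (np.float64(0.143), np.int64(75)), (np.float64(0.145), np.int64(274)), (np.float64(0.147), np.int64(1566)), (np.float64(0.149), np.int64(334)), (np.float64(0.151), np.int64(0)), (np.float64(0.153), np.int64(0)), (np.float64(0.155), np.int64(0)), (np.float64(0.157), np.int64(0))]
[ 0.44663787 -0.04289728  0.14770346] [ 0.43043107 -0.05685699  0.14003362] [ 0.4594339  -0.02816994  0.15022519]
```

View pics/w5.png

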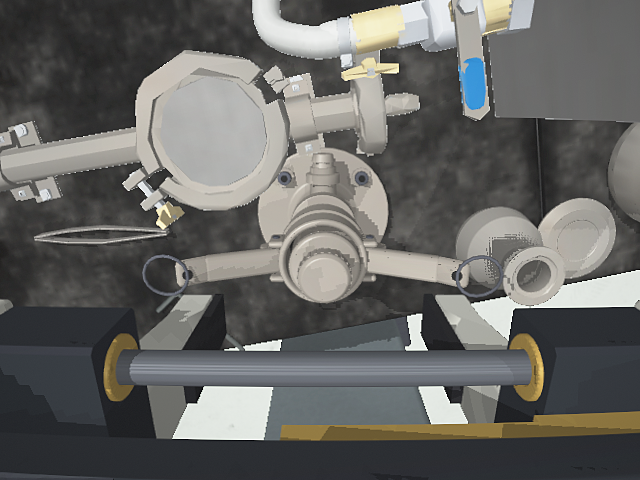

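```bash
python3 -m crank '[[[0,0,0],[0,0,0.7],-1],[[0,0,0],[0,0,0.7],-1],[[0,0,0],[0,0,0.5],-1],[[0,0,0],[0,0,0.2],-1],[[0,0,0],[0,0,0.2],-1],[[0,0,0],[0,0,0],-1]]' && python3 -m crank '[[[0,0,0],[0,0,0.2],-1],[[0,0,0],[0,0,0.2],-1],[[0,0,0],[0,0,0.2],-1],[[0,0,0],[0,0,0],-1],[[0,0,0],[0,0,0],-1]]'
```

```text
t: 14.83
eef_pos: [0.4442, -0.0417, 0.1482]
ee_rot: [180.0, 0.0, -11.9]
wrist_force: [-0.3, -0.6, -0.1]
grip_width: 0.0875
finger_force: 0.0
t: 15.25
eef_pos: [0.4442, -0.0417, 0.1364]
ee_rot: [180.0, 0.0, -11.9]
wrist_force: [-0.7, 0.5, 0.7]
grip_width: 0.0874
finger_force: 0.1
```

```bash
python3 -m crank '[[[0,0,0],[0,0,0.2],-1],[[0,0,0],[0,0,0.2],-1],[[0,0,0],[0,0,0],-1]]' && python3 -m crank '[[[0,0,0],[0,0,0.2],-1],[[0,0,0],[0,0,0.2],-1],[[0,0,0],[0,0,0],-1],[[0,0,0],[0,0,0],-1]]'
python3 - <<'E'
from h import *
im,d=r.get_image('scene'); cv2.imwrite('pics/s2.png',cv2.resize(im[170:310,240:420,::-1],None,fx=4,fy=4,interpolation=cv2.INTER_CUBIC))
E
```

```text
t: 15.5
eef_pos: [0.4447, -0.0417, 0.1284]
ee_rot: [-180.0, -0.0, -11.8]
wrist_force: [0.7, 0.3, 1.3]
grip_width: 0.088
finger_force: 1.3
t: 15.83
eef_pos: [0.4444, -0.0417, 0.1205]
ee_rot: [-180.0, 0.0, -11.9]
wrist_force: [1.1, 0.1, 0.7]
grip_width: 0.0875
finger_force: 0.6
```

View pics/s2.png

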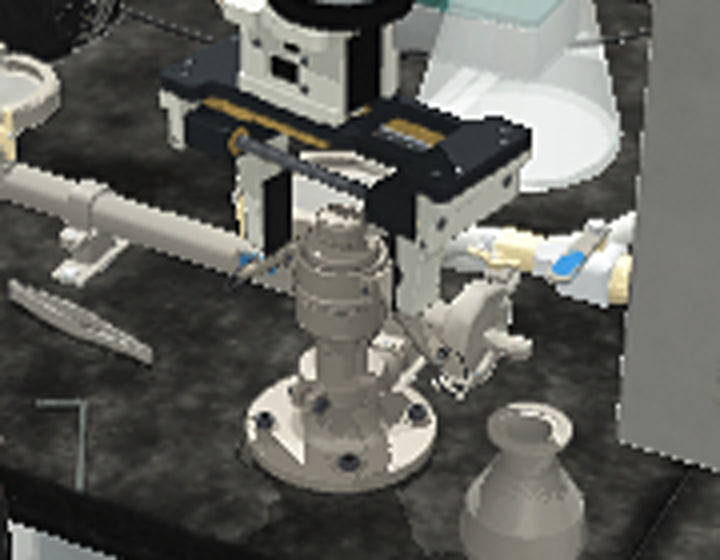

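```bash
python3 -m crank '[[[0,0,0],[0,0,0.15],-1],[[0,0,0],[0,0,0.15],-1],[[0,0,0],[0,0,0.15],-1],[[0,0,0],[0,0,0],-1]]' && python3 -m crank '[[[0,0,0],[0,0,0.1],-1],[[0,0,0],[0,0,0.1],-1],[[0,0,0],[0,0,0.1],-1],[[0,0,0],[0,0,0],-1],[[0,0,0],[0,0,0],-1]]'
```

```text
t: 16.22
eef_pos: [0.4446, -0.0417, 0.1115]
ee_rot: [-180.0, -0.0, -11.8]
wrist_force: [1.7, -0.7, 1.1]
grip_width: 0.0873
finger_force: 1.1
t: 16.63
eef_pos: [0.4444, -0.0417, 0.1055]
ee_rot: [180.0, 0.0, -11.9]
wrist_force: [1.8, 0.2, 0.5]
grip_width: 0.0878
finger_force: 1.1
```

```bash
python3 -m crank '[[[0,0,0],[0,0,0.1],-1],[[0,0,0],[0,0,0.1],-1],[[0,0,0],[0,0,0.08],-1],[[0,0,0],[0,0,0],-1],[[0,0,0],[0,0,0],-1]]' && python3 -m crank '[[[0,0,0],[0,0,0],-0.9],[[0,0,0],[0,0,0],-0.8],[[0,0,0],[0,0,0],-0.75],[[0,0,0],[0,0,0],-0.7],[[0,0,0],[0,0,0],-0.65],[[0,0,0],[0,0,0],-0.6],[[0,0,0],[0,0,0],-0.6],[[0,0,0],[0,0,0],-0.6]]' 15
```

```text
t: 17.05
eef_pos: [0.4441, -0.0417, 0.0996]
ee_rot: [180.0, 0.0, -11.9]
wrist_force: [1.2, -0.2, 0.1]
grip_width: 0.0877
finger_force: 1.0
t: 17.72
eef_pos: [0.4438, -0.0418, 0.0997]
ee_rot: [180.0, 0.1, -11.9]
wrist_force: [-2.2, -0.2, -2.8]
grip_width: 0.0704
finger_force: 2.3
```

```bash
python3 -m crank '[[[0,0,0],[0,0,0],-0.55],[[0,0,0],[0,0,0],-0.5],[[0,0,0],[0,0,0],-0.45],[[0,0,0],[0,0,0],-0.4],[[0,0,0],[0,0,0],-0.4],[[0,0,0],[0,0,0],-0.4],[[0,0,0],[0,0,0],-0.4],[[0,0,0],[0,0,0],-0.4]]' 18
```

```text
t: 18.38
eef_pos: [0.4442, -0.0414, 0.0998]
ee_rot: [-180.0, 0.0, -11.9]
wrist_force: [-2.2, 5.3, -5.4]
grip_width: 0.0666
finger_force: 18.0
```

```bash
python3 -m crank '[[[0,0,0],[0,0,0],-0.45],[[0,0,0],[0,0,0],-0.45],[[0,0,0],[0,0,0],-0.45],[[0,0,0],[0,0,0],-0.45]]' 22; python3 -m crank '[[[0,0,0],[0,0,0],-1],[[0,0,0],[0,0,0],-1],[[0,0,0],[0,0,0],-1],[[0,0,0],[0,0,0],-1],[[0,0,0],[0,0,0],-1],[[0,0,0],[0,0,0],-1],[[0,0,0],[0,0,0],-1],[[0,0,0],[0,0,-0.3],-1]]'; python3 -m crank '[[[0,0,0],[0,0,-0.6],-1],[[0,0,0],[0,0,-1],-1],[[0,0,0],[0,0,-1],-1],[[0,0,0],[0,0,-1],-1],[[0,0,0],[0,0,-1],-1],[[0,0,0],[0,0,-0.5],-1],[[0,0,0],[0,0,0],-1],[[0,0,0],[0,0,0],-1]]'; python3 po.py w6 |head -4
python3 - <<'E'
from h import *
im,d=r.get_image('scene'); a=cv2.resize(im[190:300,260:390,::-1],(390,330)); w=cv2.imread('pics/w6.png'); b=cv2.resize(w[120:340,200:460],(390,330))
cv2.imwrite('pics/f.png',cv2.hconcat([a,b]))
P=np.load('P_w6.npy').reshape(-1,3);P=P[~np.isnan(P[:,0])]
q=P[np.linalg.norm(P[:,:2]-[.4447,-.0416],axis=1)<.016];q=q[(q[:,2]>.138)&(q[:,2]<.155)];print('knob',np.median(q,0),len(q))
n=np.radians(-11.8); v=(P[:,:2]-[.4444,-.0416])@np.array([-np.sin(n),np.cos(n)]);u=(P[:,:2]-[.4444,-.0416])@np.array([np.cos(n),np.sin(n)])
for z0 in (.1,.09,.08,.07,.065):
    k=v[(abs(P[:,2]-z0)<.004)&(abs(u)<.012)&(abs(v)<.09)]; print(z0,len(k),k.min() if len(k) else 0,k.max() if len(k) else 0)
E
```

```text
t: 18.72
eef_pos: [0.4441, -0.0414, 0.0998]
ee_rot: [-180.0, 0.0, -11.9]
wrist_force: [-3.2, 4.6, -4.4]
grip_width: 0.0665
finger_force: 22.0
t: 19.38
eef_pos: [0.4437, -0.0419, 0.1053]
ee_rot: [180.0, 0.1, -11.9]
wrist_force: [-0.1, -0.2, -0.2]
grip_width: 0.0874
finger_force: 0.0
t: 20.05
eef_pos: [0.4443, -0.0416, 0.208]
ee_rot: [-180.0, -0.0, -11.9]
wrist_force: [0.0, -0.2, -0.8]
grip_width: 0.0878
finger_force: 0.0
20.05 [ 0.44434551 -0.04161077  0.2080412 ] [-1.79954781e+02 -3.94065535e-02 -1.18641825e+01]
pin_left {'position': [248.1, 277.7], 'score': 0.97} [ 0.4521 -0.0148  0.116 ]
pin_right {'position': [246.1, 369.2], 'score': 0.85} [ 0.4418 -0.0703  0.116 ]
[(np.float64(0.105), np.int64(90)), (np.float64(0.106), np.int64(156)), (np.float64(0.107), np.int64(141)), (np.float64(0.108), np.int64(110)), (np.float64(0.109), np.int64(61)), (np.float64(0.11), np.int64(38)), (np.float64(0.111), np.int64(35)), (np.float64(0.112), np.int64(35)), (np.float64(0.113), np.int64(31)), (np.float64(0.114), np.int64(41)), (np.float64(0.115), np.int64(40)), (np.float64(0.116), np.int64(46)), 
[... 407 characters left out ...]
128), np.int64(378)), (np.float64(0.129), np.int64(609)), (np.float64(0.13), np.int64(174)), (np.float64(0.131), np.int64(18)), (np.float64(0.132), np.int64(0)), (np.float64(0.133), np.int64(0)), (np.float64(0.134), np.int64(0)), (np.float64(0.135), np.int64(4)), (np.float64(0.136), np.int64(16)), (np.float64(0.137), np.int64(20)), (np.float64(0.138), np.int64(22)), (np.float64(0.139), np.int64(29))]
knob [ 0.44618673 -0.04233915  0.14643945] 2079
0.1 3 -0.019945897611744336 0.019003154154382848
0.09 24 -0.033205379241145735 0.0317421600373379
0.08 56 -0.03290771505836323 0.032412492634729236
0.07 50 -0.03613205113346497 0.035173245958547976
0.065 107 -0.03721989462017508 0.03626461876422084
```

View pics/f.png

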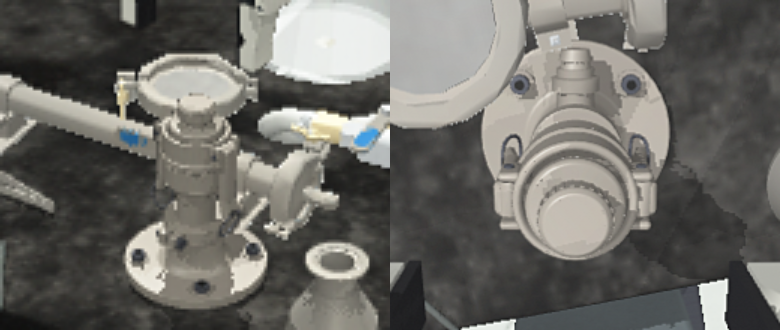

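Both arms hang flat at the coupler's sides. Their outer faces measure about 66 mm apart and flare to about 74 mm at the tips, and the plug is upright and has dropped about 1.5 mm further. The gripper is clear of everything, so I'm handing the job in.

```bash
python3 -c "from rig import r; print(r.job_done())"
```

```text
the job is handed in; nothing more can be done
None
```

The plug is home on the gasket at a peak push of about 18 N, and both cam arms were swung down together and pressed shut at up to 22 N each. The gripper is clear, and I handed the job in at about 20 s; no verdict came back.

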